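# Load the slide cassette and start the stainer from its guarded switch

## Robot

A 7-joint arm with a two-finger parallel gripper is mounted at the origin on the work surface. World frame = base frame: x ahead of the robot, y to its left, z up, the work surface at z = 0. Lengths are in m, angles in rad, forces in N, time in s.
With the tool pointing down it reaches from about 0.425 to 0.825 m from the base axis. Payload 3.6 kg.
Tool frame: the origin (TCP) lies between the finger pads; the fingertips stand 25 mm ahead of it and the grasp point (between the pads) lies 6 mm ahead of it; z points along the fingers, y is the line along which they close (so a half turn about z gives the same grasp; the last joint's range is limited). The gripper opens to 85 mm and grips with 20 to 120 N. Pads are 22 mm wide; open, the fingers measure 114 mm over their backs; the gripper's body (76 mm by 85 mm) begins 54 mm behind the grasp point. The pads swing forward as they close: fully open they stand 13 mm farther back than shut.
Start: joints at [-1.31, 0.615, -0.013, 1.423, 0.008, 1.103, -0.04], TCP at [0.184, 0.623, 0.256] pointing down, gripper open.
Joint ranges: [-3.12, 3.12], [-0.3, 2.06], [-1.34, 1.32], [0.26, 2.42], [-1.36, 4.5], [0.01, 1.98], [-2.84, 2.84]. Speed limits (rad/s): [2.79, 2.79, 3.14, 3.14, 3.14, 3.14, 3.14].

## Interface

Orientations are given as a rotation vector (axis times angle).
In Python, from cell import robot gives the robot as it stands.
- The arm moves only by the tool move_arm, never from a script. Its argument "motion" is a list of rows, each an object of numbers: "x", "y", "z": the shift along the tool's x, y, z in mm; "twist": the turn about the tool's z in rad. A call has 1 to 20 rows; each row is the pose to reach, as a shift and turn from the pose commanded when the call began, along the tool's axes at that moment; what a row does not reach only later rows make up. A row lasts 1/10 s, in which the tool goes at most 50 mm and 8.59 degrees, less where a joint would pass 70% of its speed; a pose out of reach is approached as far as the arm can. A call with a gripper value outside its range is refused whole. "jaw" is the finger opening in mm, from 0 to 85.4, set as the call begins (left out, the last holds). The fingers move at their own pace and stop on an object; "force" is the grip in N (left out, the last holds). Time passes only in rows, so rows that repeat a pose let the fingers close. It gives the time, the measured TCP pose, the force, the opening and the grip force at its end, in the units of the state.
- robot.read_state(): the state, without advancing time (a new reading comes with each control period).
- robot.camera(name): name is "scene" or "top" or "wrist"; returns a dict with "img" (480x640x3 uint8, red, green, blue), "fx", "fy", "cx", "cy" (pixels), "k1" (the pictures are not rectified: a ray, as slopes to the right and down, at radius r is drawn at 1 + k1 r^2 times it, then the intrinsics apply), "position" and "orientation" of the camera in the world; the wrist camera has in their place "tool_from_camera" (4x4, takes a point from camera to tool coordinates, whose origin is the TCP and whose axes are the flange's). Camera axes: x right, y up, looking along -z (the intrinsics and any distortion apply to the point x, -y, -z); pixel columns grow to the right and rows downward; lengths in m; the calibration is good to about 2 mm. A picture is of the moment at which its call begins: read the wrist's pose just before it. There is no depth.
- robot.hand_in(): hands the job in; it is judged then, once.
The state is a dict: "time": time; "joint_pos": joint angles; "joint_vel": joint speeds; "joint_efforts": joint torques, N m; "tcp_pos": TCP position; "tcp_rot": TCP orientation; "ft_force": force on the tool from outside, world axes, zero at the start; "ft_torque": the same for the moment, N m; "opening": finger opening in m; "grasp_force": force on a finger pad.
Only numpy, scipy, OpenCV 4.12 (cv2) and the standard library are available. Lean on these libraries where they do the work, as an engineer would, in place of code of your own. Each camera call takes 0.05 s, during which the arm holds its last target. There are 200 camera calls.

## Task

Pick up the blue slide cassette, keep it upright, and load it into the dock's channel: push the spring follower back with its end and set it down flat behind the orange lip, then let go. Close the dock's hinged rail fully down over it; only then flip the red guard cover on the sloping console up until it stays up by itself, and press the green start button beneath all the way in. Leave the cover up, the cassette and rail in place, and the bottle, cup, jar and bin standing where they are.

Things in the scene. Friction and masses are not known exactly. Their poses are not given: they have to be found in the camera images.
- cassette: Blue open-topped slide cassette: a block 30 mm wide (its x), 100 long (its y), 55 tall (z up), 0.25 kg; both ends alike. Origin: centre of its underside. Starts on the bench in one of three places near the robot, shared with bottle and cup. Grip it across the 30 mm, fingertips at least 21 mm above its underside (or they foul the channel walls).
- dock: Fixed white dock, base 90 (x) x 200 (y) x 20 mm, origin at its underside's centre, z up; left or right, yaw varies. Open-topped channel along y: floor 20 mm up, 35 mm wide between walls 18 tall above the floor, 6 thick. At the -y end an orange lip, 10 tall above the floor, 10 thick, inner face at y = -80. At the +y end a post, y = 70 to 94, top z = 72, with the rail hinge.
- dock_seat (a point): Where the underside centre of the loaded cassette belongs: on the channel floor, dock (0, -30, 20) mm, axes as the dock's; the cassette then lies along the channel with one end against the lip, the other held by the follower.
- follower (a joint): Black spring block in the channel, 28 wide, 20 long, z = 24 to 55 mm in the dock. Value: m pushed to +y, 0 to 0.05; at 0 its face is at dock y = -5 mm, 75 mm from the lip: it must go back 25 mm for the cassette to fit. Spring: 3 N at 0 plus 0.1 N/mm, to -y. Push it along +y with an end of the cassette held just clear above the lip, go a few mm beyond, then lower the cassette behind the lip.
- rail (a joint): Steel rail 165 mm long, 20 wide, 6 thick, with a yellow pad 36 wide, 8 thick on its last 30 mm. Value: rad, 0 = closed, level, its underside 6 mm above the loaded cassette; grows as the free end lifts. Starts open at 1.7 to 1.9 (past upright, leaning away to dock +y). Stiff hinge (0.13 N m): stays where left; push it over and down to 0.
- rail_hinge (a point): Rail's hinge, at dock (0, 85, 84) mm; the hinge line is along dock x. The rail's mid-plane passes through it. At angle a the rail points along dock (0, -cos a, sin a).
- rail_tip (a point): Free end of the rail, mid-thickness, 165 mm from rail_hinge.
- console: Fixed start console, 150 mm wide (y), white; grey panel sloping 35 degrees, falling to its front (-x). Origin at its underside's centre, z up; left or right, yaw varies. Panel plane passes through (0, 0, 90) mm with outward normal (-0.574, 0, 0.819); lower edge about x = -60, z = 48, upper x = 68, z = 137; behind it an upstand to x = 95, 148 tall with its lamps.
- cover (a joint): Red guard cover: tray 84 mm long, 64 wide, skirts 24 deep, 60 g. Value: rad, 0 = shut, parallel to the panel; grows as its lower front edge flips up and back, stop at 2.5. Upright at 2.18; let go below about 1.9 it falls shut, beyond about 2.2 it tips back to its stop and stays. Open, it leaves an upright gripper no room: press with the tool tilted 24 to 35 degrees, towards the panel's normal.
- cover_hinge (a point): Cover's hinge, console (14, 0, 144) mm, hinge line along console y.
- cover_tab (a point): Centre of the yellow round tab on the cover's free edge: disc of radius 14 mm, 12 thick along the hinge line (pinch it across console y; it can turn between the pads), 106 mm from cover_hinge; shut, about console (-73, 0, 83) mm. At cover angle a it lies from the hinge along console x, z = (-cos(a - 0.611), sin(a - 0.611)).
- start (a joint): Green push button under the cover, radius 16 mm in a grey ring of radius 24 mm. Value: metres pressed in along the panel's inward normal, 0 to 0.006; springs back; 5 N when fully in.
- start_top (a point): Centre of the button's top face, 23 mm off the panel's plane, at about console (-13, 0, 109) mm.
- bottle: White bottle, radius 28 mm, 130 mm tall, 0.3 kg; origin at the centre of its underside. Leave alone.
- cup: White cup, rim radius 36 mm, 90 mm tall, 80 g; origin at the centre of its underside. Leave alone.
- jar: Small amber jar with a black cap, radius 25 mm, 70 mm tall, 0.15 kg, between dock and console; origin at the centre of its underside. Leave alone.
- bin: Small red waste bin with a white lid, radius up to 47 mm, 117 mm tall, 0.4 kg; origin at the centre of its underside. Leave alone.
There are look-alikes about, which are no part of the job. Several things have the shape of the cassette; the one meant has the colours described above.

How it is judged:
By the outcome, as a careful person would: the job done as asked, in the order asked, and still so for the second after the job is handed in, with the robot touching nothing.
It also fails if it takes over 72 s, if anything falls off the work surface, if the arm or the gripper's body presses on something with over 40 N, if the wrist force passes 120 N, or if a joint passes its speed limit or range.

## Working session

There is one attempt and no reset: what is moved stays moved. The work goes in short steps, Python scripts to look and compute and a tool call to move; the robot and the scene stay as the last step left them, time stands still between calls to the robot, and variables do not carry over. Pictures are saved under pics/ and viewed, at most 10 in all, crops included, and the job is handed in when it is done.

Besides the shell and the picture viewer there is one more tool, called after "Emit:" as name([rows], argument=value, ...), one row to a line, values as JSON. move_arm: Moves the arm, as the interface text tells. Its arguments: {"type":"object","properties":{"motion":{"type":"array","items":{"type":"object","properties":{"x":{"type":"number"},"y":{"type":"number"},"z":{"type":"number"},"twist":{"type":"number"}}}},"jaw":{"type":"number"},"force":{"type":"number"}},"required":["motion"]}

```bash
ls; mkdir -p pics
python3 - <<'E'
from cell import robot
import cv2,numpy as np
s=robot.read_state();print(s)
for n in("scene","top"):
    c=robot.camera(n);cv2.imwrite(f"pics/{n}0.png",c["img"][:,:,::-1]);print({k:v for k,v in c.items() if k!="img"})
E
```

```text
pics
{'time': 0.0, 'joint_pos': array([-1.3095325 ,  0.61590516, -0.0125926 ,  1.42495222,  0.00810851,
        1.10336871, -0.04036684]), 'joint_vel': array([-0.00011728,  0.00034439,  0.00134876, -0.00082434, -0.00090934,
       -0.00050032,  0.00063296]), 'joint_efforts': array([ 4.85493365e-04, -4.69220281e+01,  2.58964598e-01, -1.71036065e+01,
        9.90751345e-03,  9.33825300e-03,  2.68496905e-06]), 'tcp_pos': array([0.18427756, 0.62258573, 0.25512958]), 'tcp_rot': array([-0.45028393, -3.10883791,  0.0040273 ]), 'ft_force': array([-0.05746394, -0.32602877,  0.44161828]), 'ft_torque': array([ 0.03812751,  0.02222871, -0.00026937]), 'grasp_force': 0.0, 'opening': 0.08537821290815537}
{'fx': 531.9909748625453, 'fy': 531.9909748625453, 'cx': 324.8910087279831, 'cy': 249.06770958935874, 'k1': 0.0367943809053591, 'position': array([ 1.15540199, -0.5131553 ,  0.86470246]), 'orientation': array([0.78639587, 0.34813392, 0.7555398 ])}
{'fx': 496.3414870272833, 'fy': 496.3414870272833, 'cx': 321.9146744499196, 'cy': 244.1290737645846, 'k1': -0.08295833650962009, 'position': array([0.41845707, 0.03848948, 1.03682861]), 'orientation': array([ 0.09833411, -0.10670627, -1.56228867])}
```

View pics/scene0.png

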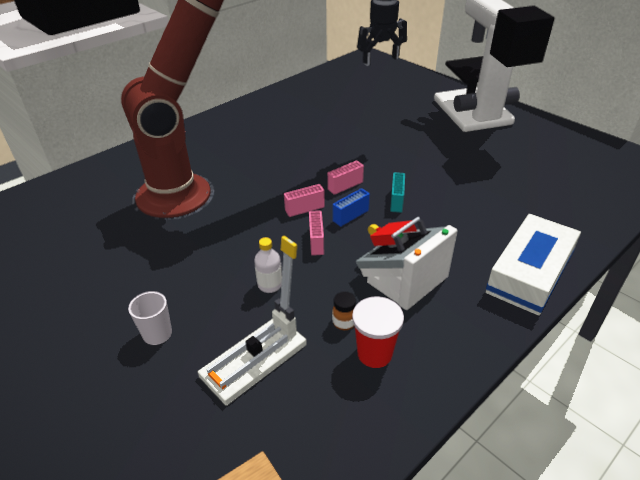

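View pics/top0.png

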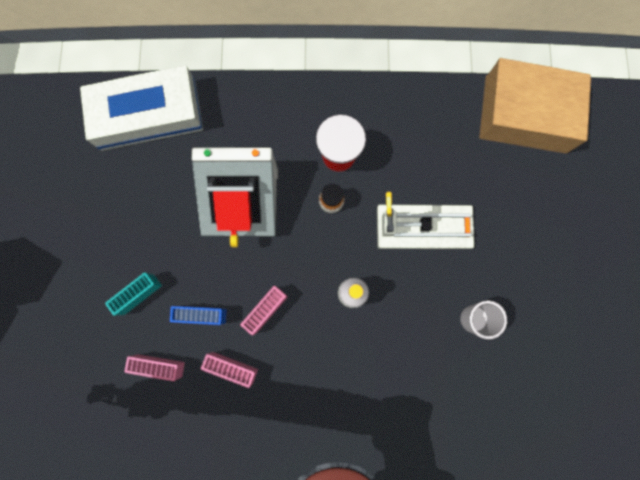

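Top view: teal cassette (131,293), blue (197,315), pinks (264,310), (153,368), (229,370). Only (197,315) is blue. Dock is on the right (425,227), lip end at (467,226), rail upright at (389,205). Console is on the left (235,195), tab (234,240). Jar (331,198), bin (340,138), bottle (352,293), cup (488,320).

```bash
cat > h.py <<'E'
import numpy as np, cv2
from scipy.spatial.transform import Rotation as R
from cell import robot
def pose(c,s=None):
    if "position" in c: return R.from_rotvec(c["orientation"]).as_matrix(),np.array(c["position"])
    T=np.array(c["tool_from_camera"]);Rt=R.from_rotvec(s["tcp_rot"]).as_matrix()
    return Rt@T[:3,:3],Rt@T[:3,3]+s["tcp_pos"]
def ray(c,uv,s=None):
    M,p=pose(c,s);d=np.array([(uv[0]-c["cx"])/c["fx"],(uv[1]-c["cy"])/c["fy"]]);x=d.copy()
    for _ in range(20): x=d/(1+c["k1"]*(x@x))
    return p,M@np.array([x[0],-x[1],-1])
def at_z(c,uv,z,s=None):
    p,d=ray(c,uv,s);return p+d*(z-p[2])/d[2]
def proj(c,P,s=None):
    M,p=pose(c,s);q=M.T@(np.array(P)-p);x=np.array([q[0],-q[1]])/-q[2];x=x*(1+c["k1"]*(x@x))
    return np.array([c["cx"]+c["fx"]*x[0],c["cy"]+c["fy"]*x[1]])
def local(pos,yaw,pts): return np.array(pts)@R.from_euler("z",yaw).as_matrix().T+pos
E
python3 - <<'E'
from h import *
c=robot.camera("top");im=c["img"][:,:,::-1]
def crop(u,v,w,h,k): return cv2.resize(im[v:v+h,u:u+w],None,fx=k,fy=k,interpolation=cv2.INTER_CUBIC)
a=crop(160,290,75,50,5)
b=crop(370,185,110,70,5); d=crop(185,140,100,120,4.0)
o=np.zeros((600,800,3),np.uint8);o[:250,:375]=a;o[250:600,:550]=b
o2=crop(185,140,100,120,2.4); o[:288-38,400:640]=o2[:250]
cv2.imwrite("pics/c1.png",o)
cv2.imwrite("pics/c2.png",crop(185,140,100,120,5))
for n,uv,z in [("blue",(197,314),.055),("bottle",(355,291),.13),("cup",(489,320),.09),("jar",(331,194),.07),("bin",(340,137),.117),("lipc",(467,226),.03),("tab",(234,240),.083)]: print(n,at_z(c,uv,z))
E
```

```text
blue [0.40710156 0.27885968 0.055     ]
bottle [ 0.45185232 -0.02681547  0.13      ]
cup [ 0.39867908 -0.2864373   0.09      ]
jar [0.6464064  0.01615505 0.07      ]
bin [7.48330893e-01 1.69469188e-04 1.17000000e-01]
lipc [ 0.59065348 -0.26728344  0.03      ]
tab [0.550803   0.20466044 0.083     ]
```

View pics/c1.png

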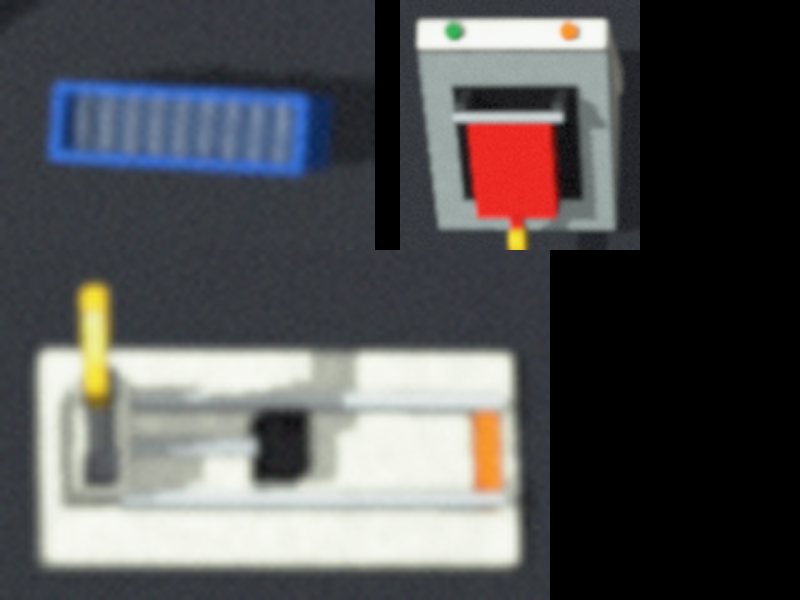

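View pics/c2.png

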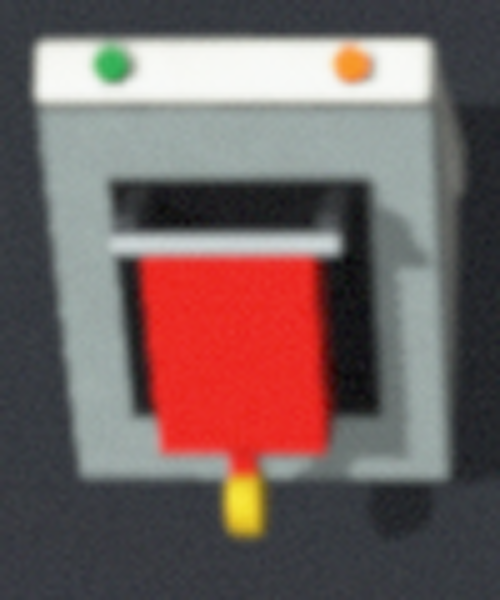

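Run:
```python
from h import *
from scipy.optimize import least_squares
c=robot.camera("top")
def fit(pts,px,x0):
    f=lambda q:(np.array([proj(c,P) for P in local([q[0],q[1],0],q[2],pts)])-px).ravel()
    r=least_squares(f,x0);print(np.round(r.x,4),np.round(r.fun.reshape(-1,2),1).tolist())
def P(l,u,v): return np.array(l)/5.+[u,v]
# cassette: yaw about world; its y axis along +world y
fit([[.015,.05,.055],[.015,-.05,.055],[-.015,-.05,.055],[-.015,.05,.055]],P([(57,82),(312,94),(305,175),(50,162)],160,290),[.4,.28,0])
# dock +y toward world +y (left)
fit([[.045,.1,.02],[.045,-.1,.02],[-.045,-.1,.02],[-.045,.1,.02],[0,-.085,.03]],P([(38,350),(513,350),(520,567),(42,567),(487,451)],370,135),[.58,-.2,0])
fit([[.095,.075,.148],[.095,-.075,.148],[-.06,.075,.048],[-.06,-.075,.048],[-.073,0,.083]],P([(35,40),(432,40),(82,478),(450,478),(244,507)],185,140),[.62,.2,0])
for n,z in (("scene",0),):
    s=robot.read_state()
```

```text
[ 0.4038  0.2805 -0.0378] [[0.3, 0.3], [-0.6, 0.4], [-0.2, -0.4], [0.5, -0.4]]
[ 0.5907 -0.1833  0.0086] [[0.2, 0.3], [-0.4, 0.4], [0.0, -0.7], [0.2, -0.4], [0.1, 0.4]]
[0.6219 0.2035 0.001 ] [[-0.4, -1.1], [0.3, -1.0], [-0.6, 1.1], [-0.1, 1.5], [0.8, -0.4]]
```

Crop confirms (197,315) is the open-topped blue cassette. The fits to the poses are under 1.5 px. I'll approach the cassette now.

```bash
cat >> h.py <<'E'
CAS=np.array([.4038,.2805,0]);CY=-.0378
DOCK=np.array([.5907,-.1833,0]);DY=.0086
CON=np.array([.6219,.2035,0]);KY=.001
def shift(P,yaw,s=None):
    "tool shift (mm) and twist to put TCP at P with tool y at world yaw (mod pi)"
    s=s or robot.read_state();M=R.from_rotvec(s["tcp_rot"]).as_matrix()
    t=-(yaw-np.arctan2(M[1,1],M[0,1]));t=(t+np.pi/2)%np.pi-np.pi/2
    print(np.round(M.T@(np.array(P)-s["tcp_pos"])*1000,1),"twist",round(t,3),"tilt",round(np.degrees(np.arccos(-M[2,2])),2))
def st():
    s=robot.read_state();print(round(s["time"],2),s["tcp_pos"].round(4),"F",s["ft_force"].round(1),"open",round(s["opening"]*1e3,1),"g",round(s["grasp_force"],1))
E
python3 -c "
from h import *
shift(CAS+[0,0,.17],CY)"
```

```text
[-307.6 -265.9   86. ] twist 1.321 tilt 0.09
```

Emit:
move_arm([
  {"x":-307.6,"y":-265.9,"z":86,"twist":1.321},
  {"x":-307.6,"y":-265.9,"z":86,"twist":1.321},
  {"x":-307.6,"y":-265.9,"z":86,"twist":1.321},
  {"x":-307.6,"y":-265.9,"z":86,"twist":1.321},
  {"x":-307.6,"y":-265.9,"z":86,"twist":1.321},
  {"x":-307.6,"y":-265.9,"z":86,"twist":1.321},
  {"x":-307.6,"y":-265.9,"z":86,"twist":1.321},
  {"x":-307.6,"y":-265.9,"z":86,"twist":1.321},
  {"x":-307.6,"y":-265.9,"z":86,"twist":1.321},
  {"x":-307.6,"y":-265.9,"z":86,"twist":1.321},
  {"x":-307.6,"y":-265.9,"z":86,"twist":1.321},
  {"x":-307.6,"y":-265.9,"z":86,"twist":1.321},
  {"x":-307.6,"y":-265.9,"z":86,"twist":1.321},
  {"x":-307.6,"y":-265.9,"z":86,"twist":1.321},
], jaw=85)

```text
time: 1.6
tcp_pos: [0.4034, 0.2822, 0.1704]
tcp_rot: [-2.259, -2.182, -0.001]
ft_force: [-0.0, 0.5, 0.3]
opening: 0.0847
grasp_force: 0.0
```

```bash
python3 -c "
from h import *
s=robot.read_state();c=robot.camera('wrist');im=c['img'][:,:,::-1].copy();st()
for P in local(CAS,CY,[[.015,.05,.055],[.015,-.05,.055],[-.015,-.05,.055],[-.015,.05,.055]]):
  p=proj(c,P,s);print(p.round(1));cv2.circle(im,tuple(int(v) for v in p),3,(0,255,255),1)
cv2.imwrite('pics/w1.png',im);shift(CAS+[0,0,.17],CY);np.save('w1.npy',im)"
```

```text
1.65 [0.4035 0.2819 0.1704] F [ 0.1 -0.1 -0.4] open 85.2 g 0.0
[342.1 176. ]
[338.8 315.1]
[297.4 315. ]
[295.2 175.9]
[-1.4  0.3  0.4] twist 0.002 tilt 0.03
```

View pics/w1.png

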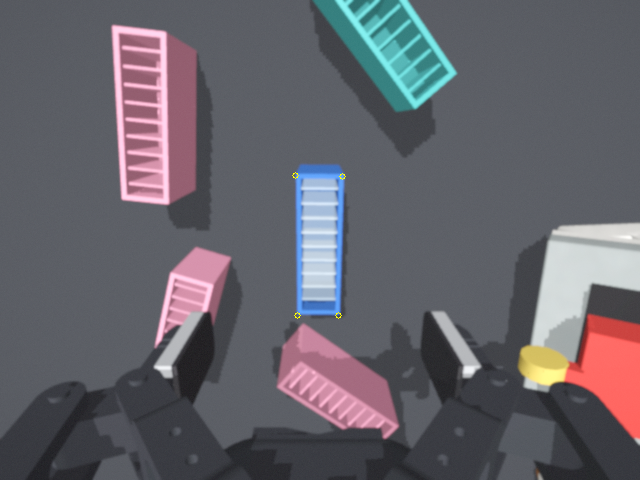

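Wrist view: the blue cassette is at (297..343,175..315) and matches the predicted corners within about 1 px. I'll descend and grip.

Emit:
move_arm([
  {"x":-1,"y":0.5,"z":30},
  {"x":-1,"y":0.5,"z":60},
  {"x":-1,"y":0.5,"z":90},
  {"x":-1,"y":0.5,"z":108},
  {"x":-1,"y":0.5,"z":113},
  {"x":-1,"y":0.5,"z":113},
  {"x":-1,"y":0.5,"z":113},
], jaw=62)

```text
invalid input
```

Emit:
move_arm([
  {"x":0},
  {"x":0},
  {"x":0},
  {"x":0},
  {"x":0},
  {"x":0},
  {"x":0},
  {"x":0},
], jaw=20, force=45)

```text
invalid input
```

Emit:
move_arm([
  {"z":-15},
  {"z":-50},
  {"z":-80},
  {"z":-80},
  {"z":-80},
])

```text
invalid input
```

```bash
python3 -c "
from h import *
st();s=robot.read_state();c=robot.camera('wrist');cv2.imwrite('pics/w2.png',c['img'][:,:,::-1])
shift(local(DOCK,DY,[[0,-.02,.20]])[0],DY,s)"
```

```text
1.65 [0.4035 0.2819 0.1704] F [ 0.1 -0.1 -0.4] open 85.2 g 0.0
[-478.2  204.5  -29.8] twist -0.044 tilt 0.03
```

View pics/w2.png

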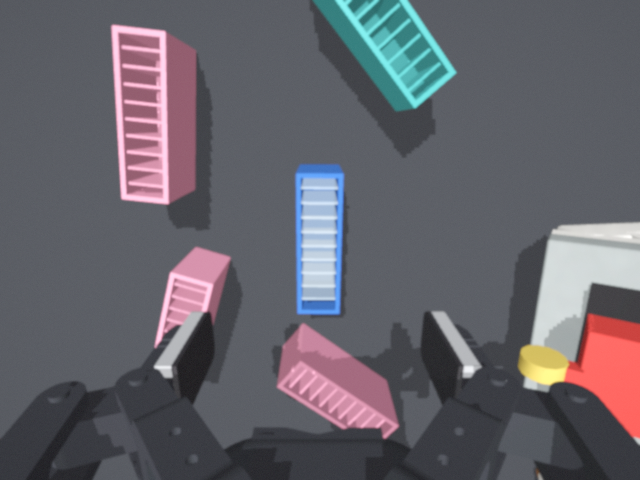

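The moves were refused because every row needs all four numbers. The picture is unchanged. Resending them in full.

Emit:
move_arm([
  {"x":-1,"y":0.5,"z":30,"twist":0},
  {"x":-1,"y":0.5,"z":60,"twist":0},
  {"x":-1,"y":0.5,"z":90,"twist":0},
  {"x":-1,"y":0.5,"z":108,"twist":0},
  {"x":-1,"y":0.5,"z":113,"twist":0},
  {"x":-1,"y":0.5,"z":113,"twist":0},
  {"x":-1,"y":0.5,"z":113,"twist":0},
], jaw=62)

```text
time: 2.4
tcp_pos: [0.405, 0.2804, 0.0581]
tcp_rot: [2.263, 2.179, 0.003]
ft_force: [-0.9, -0.1, 0.8]
opening: 0.0618
grasp_force: 0.0
```

Emit:
move_arm([
  {"x":0,"y":0,"z":0,"twist":0},
  {"x":0,"y":0,"z":0,"twist":0},
  {"x":0,"y":0,"z":0,"twist":0},
  {"x":0,"y":0,"z":0,"twist":0},
  {"x":0,"y":0,"z":0,"twist":0},
  {"x":0,"y":0,"z":0,"twist":0},
  {"x":0,"y":0,"z":0,"twist":0},
], jaw=20, force=45)

```text
time: 3.1
tcp_pos: [0.4047, 0.2803, 0.0583]
tcp_rot: [-2.263, -2.179, -0.002]
ft_force: [-1.7, -0.2, 6.4]
opening: 0.0291
grasp_force: 45.5
```

Emit:
move_arm([
  {"x":0,"y":0,"z":-15,"twist":0},
  {"x":0,"y":0,"z":-50,"twist":0},
  {"x":0,"y":0,"z":-90,"twist":0},
  {"x":0,"y":0,"z":-120,"twist":0},
  {"x":0,"y":0,"z":-120,"twist":0},
  {"x":0,"y":0,"z":-120,"twist":0},
])

```text
time: 3.7
tcp_pos: [0.4037, 0.2798, 0.1772]
tcp_rot: [-2.262, -2.179, 0.001]
ft_force: [-0.8, -0.2, -3.7]
opening: 0.0291
grasp_force: 45.5
```

```bash
python3 -c "
from h import *
st();s=robot.read_state();c=robot.camera('wrist');cv2.imwrite('pics/w3.png',c['img'][:,:,::-1])
shift(local(DOCK,DY,[[0,-.022,.18]])[0],DY,s)"
```

```text
3.7 [0.4037 0.2798 0.1772] F [-0.8 -0.2 -3.7] open 29.1 g 45.5
[-477.8  205.2   -2.9] twist -0.046 tilt 0.03
```

View pics/w3.png

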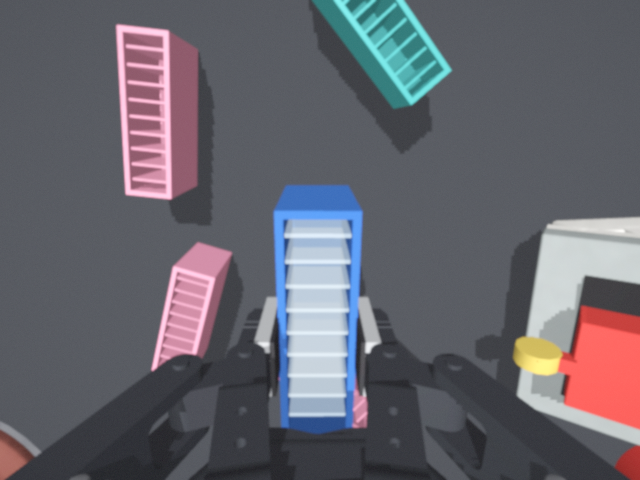

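Cassette is gripped upright (top end edge at (318,215), pads at (268,330) and (368,330)). I'll route it to the dock around the rail.

```bash
python3 -c "
from h import *
for P in ([.47,-.02,.24],[.47,-.248,.24],local(DOCK,DY,[[0,-.068,.14]])[0],local(DOCK,DY,[[0,-.068,.093]])[0]): shift(P,DY)"
```

```text
[-296.9   77.9  -63.5] twist -0.046 tilt 0.17
[-524.7   86.4  -63.1] twist -0.046 tilt 0.17
[-523.3  208.    36.5] twist -0.046 tilt 0.17
[-523.2  208.1   83.5] twist -0.046 tilt 0.17
```

Emit:
move_arm([
  {"x":-20,"y":10,"z":-45,"twist":-0.046},
  {"x":-60,"y":20,"z":-63,"twist":-0.046},
  {"x":-100,"y":30,"z":-63,"twist":-0.046},
  {"x":-140,"y":40,"z":-63,"twist":-0.046},
  {"x":-180,"y":50,"z":-63,"twist":-0.046},
  {"x":-220,"y":60,"z":-63,"twist":-0.046},
  {"x":-260,"y":70,"z":-63,"twist":-0.046},
  {"x":-300,"y":78,"z":-63,"twist":-0.046},
  {"x":-340,"y":80,"z":-63,"twist":-0.046},
  {"x":-380,"y":82,"z":-63,"twist":-0.046},
  {"x":-420,"y":83,"z":-63,"twist":-0.046},
  {"x":-460,"y":84,"z":-63,"twist":-0.046},
  {"x":-500,"y":86,"z":-63,"twist":-0.046},
  {"x":-524,"y":100,"z":-55,"twist":-0.046},
  {"x":-524,"y":140,"z":-30,"twist":-0.046},
  {"x":-524,"y":180,"z":0,"twist":-0.046},
  {"x":-524,"y":208,"z":20,"twist":-0.046},
  {"x":-524,"y":208,"z":36,"twist":-0.046},
  {"x":-524,"y":208,"z":36,"twist":-0.046},
  {"x":-524,"y":208,"z":36,"twist":-0.046},
])

```text
time: 5.75
tcp_pos: [0.5907, -0.2515, 0.1394]
tcp_rot: [-2.211, -2.226, 0.004]
ft_force: [-1.3, -0.4, -2.5]
opening: 0.0291
grasp_force: 46.1
```

```bash
python3 -c "
from h import *
s=robot.read_state();c=robot.camera('wrist');st()
shift(local(DOCK,DY,[[0,-.068,.094]])[0],DY,s)
im=c['img'][:,:,::-1].copy()
for P in local(DOCK,DY,[[.045,-.1,.02],[-.045,-.1,.02],[.045,.1,.02],[-.045,.1,.02],[.0175,-.005,.038],[-.0175,-.005,.038],[.0235,.07,.038],[-.0235,.07,.038],[.014,-.005,.055],[-.014,-.005,.055],[.0175,.07,.038],[-.0175,.07,.038]]):
  p=proj(c,P,s);cv2.circle(im,tuple(int(round(v)) for v in p),3,(0,255,255),1)
cv2.imwrite('pics/w4.png',im)
cv2.imwrite('pics/raw4.png',c['img'][:,:,::-1])"
```

```text
5.8 [ 0.5914 -0.2521  0.1408] F [-0.1 -0.2 -2.4] open 28.7 g 46.1
[ 0.2  0.7 45.4] twist -0.001 tilt 0.27
```

View pics/w4.png

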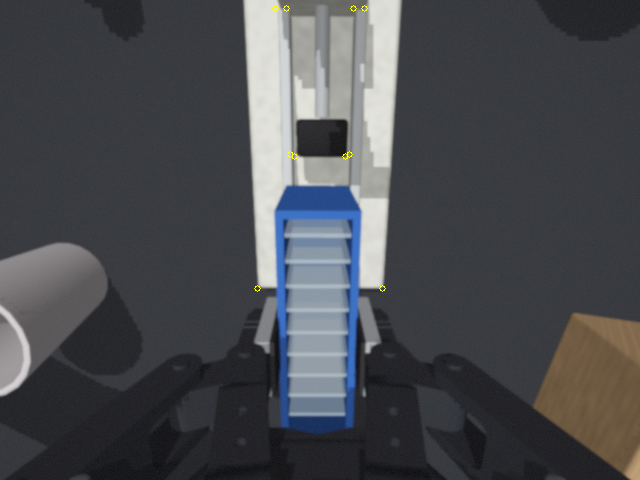

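Wrist view: the follower front edge is at (297..348,157), the cassette end top edge at (278..359,212), and dock corners sit about 2 px right of prediction. Computing the lateral offset.

```bash
python3 -c "
from h import *
s=robot.read_state();c=robot.camera('wrist');M=R.from_rotvec(s['tcp_rot']).as_matrix();print(c['cx'],c['cy'])
for n,uv,z in(('cas',(318.5,213),s['tcp_pos'][2]-.0033),('casnear',(318,420),s['tcp_pos'][2]-.0033),('foll',(322.5,157),.055),('walls',(322,188),.038),('base',(322,289),.02),('walls far',(324,20),.038)):
  P=at_z(c,uv,z,s);print(n,(M.T@(P-s['tcp_pos'])*1e3).round(1),(R.from_euler('z',-DY).as_matrix()@(P-DOCK)*1e3).round(1))"
```

```text
317.1341574120206 243.14659127858562
cas [50.8  0.   3.3] [  0.2 -17.9 137.5]
casnear [-38.4  -0.1   3.3] [-1.000e-01 -1.071e+02  1.375e+02]
foll [62.6  2.6 85.8] [ 2.6 -6.2 55. ]
walls [ 42.7   2.6 102.8] [  2.6 -26.1  38. ]
base [-33.6   3.2 120.8] [   3.  -102.3   20. ]
walls far [132.8   3.3 102.8] [ 3.5 64.  38. ]
```

Emit:
move_arm([
  {"x":-1,"y":2.5,"z":20,"twist":0},
  {"x":-1,"y":2.5,"z":34,"twist":0},
  {"x":-1,"y":2.5,"z":40,"twist":0},
  {"x":-1,"y":2.5,"z":44,"twist":0},
  {"x":-1,"y":2.5,"z":47,"twist":0},
  {"x":-1,"y":2.5,"z":47,"twist":0},
])

```text
time: 6.45
tcp_pos: [0.5949, -0.2526, 0.0944]
tcp_rot: [2.212, 2.23, -0.0]
ft_force: [0.7, -0.5, -2.6]
opening: 0.029
grasp_force: 46.2
```

```bash
python3 -c "
from h import *
s=robot.read_state();c=robot.camera('wrist');st();shift(local(DOCK,DY,[[0.002,-.068,.0935]])[0],DY,s)
cv2.imwrite('pics/w5.png',cv2.resize(c['img'][0:260,200:440,::-1],None,fx=2.3,fy=2.3))"
```

```text
6.5 [ 0.595  -0.2527  0.0947] F [ 0.2 -0.1 -2.9] open 28.8 g 46.2
[ 1.3 -1.6  0.9] twist -0.001 tilt 0.01
```

View pics/w5.png

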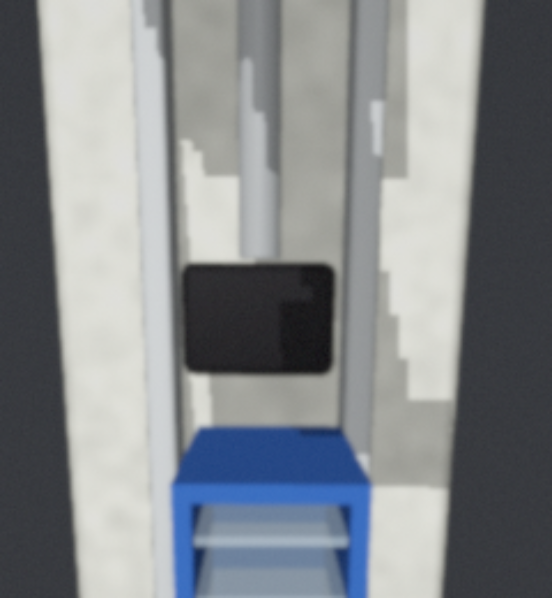

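The channel inner walls are at crop (183..342) and the cassette's front lower edge at (200..342), so it is about 2 mm too far right. Correct that, push the follower, then lower.

Emit:
move_arm([
  {"x":0,"y":-2,"z":0,"twist":0},
  {"x":0,"y":-2,"z":2,"twist":0},
  {"x":8,"y":-2,"z":2,"twist":0},
  {"x":16,"y":-2,"z":2,"twist":0},
  {"x":24,"y":-2,"z":2,"twist":0},
  {"x":32,"y":-2,"z":2,"twist":0},
  {"x":40,"y":-2,"z":2,"twist":0},
  {"x":43,"y":-2,"z":2,"twist":0},
  {"x":43,"y":-2,"z":2,"twist":0},
  {"x":43,"y":-2,"z":2,"twist":0},
])

```text
time: 7.5
tcp_pos: [0.5924, -0.2114, 0.0927]
tcp_rot: [2.211, 2.227, -0.003]
ft_force: [-0.8, -4.7, -3.4]
opening: 0.0292
grasp_force: 46.2
```

```bash
python3 -c "
from h import *
s=robot.read_state();c=robot.camera('wrist');st();shift([.593,-.2095,.0793],DY,s)
cv2.imwrite('pics/w6.png',c['img'][:,:,::-1])
g=c['img'].astype(int);m=(g.max(2)<45)
for r in range(0,220,12): 
  w=np.where(m[r,270:370])[0]; print(r,w.min()+270 if len(w) else '',w.max()+270 if len(w) else '',len(w),end=' | ')"
```

```text
7.55 [ 0.5924 -0.2115  0.0927] F [-0.3 -5.8 -3.5] open 29.3 g 46.2
[ 1.9  0.6 13.4] twist -0.001 tilt 0.22
0   0 | 12   0 | 24 270 366 24 | 36 270 369 35 | 48   0 | 60   0 | 72   0 | 84   0 | 96   0 | 108   0 | 120   0 | 132   0 | 144 291 342 34 | 156 286 348 48 | 168 287 348 58 | 180 287 347 61 | 192   0 | 204   0 | 216   0 |
```

Emit:
move_arm([
  {"x":2.5,"y":0,"z":0,"twist":0},
  {"x":2.5,"y":0,"z":4,"twist":0},
  {"x":2.5,"y":0,"z":8,"twist":0},
  {"x":2.5,"y":0,"z":11,"twist":0},
  {"x":2.5,"y":0,"z":11,"twist":0},
  {"x":2.5,"y":0,"z":11,"twist":0},
])

```text
time: 8.15
tcp_pos: [0.5935, -0.2094, 0.0823]
tcp_rot: [2.21, 2.225, -0.001]
ft_force: [1.4, -5.8, -2.1]
opening: 0.029
grasp_force: 46.4
```

Emit:
move_arm([
  {"x":0,"y":0,"z":2,"twist":0},
  {"x":0,"y":0,"z":4,"twist":0},
  {"x":0,"y":0,"z":4.5,"twist":0},
  {"x":0,"y":0,"z":4.5,"twist":0},
])

```text
time: 8.55
tcp_pos: [0.5937, -0.2096, 0.0785]
tcp_rot: [2.21, 2.225, -0.001]
ft_force: [-0.6, -6.3, 1.1]
opening: 0.029
grasp_force: 46.9
```

Emit:
move_arm([
  {"x":-2,"y":0,"z":0,"twist":0},
  {"x":-4,"y":0,"z":0,"twist":0},
  {"x":-4,"y":0,"z":0,"twist":0},
])

```text
time: 8.85
tcp_pos: [0.5938, -0.2106, 0.0784]
tcp_rot: [2.211, 2.229, 0.004]
ft_force: [-1.1, -1.4, 5.0]
opening: 0.029
grasp_force: 47.3
```

Emit:
move_arm([
  {"x":-4,"y":0,"z":0,"twist":0},
  {"x":-4,"y":0,"z":0,"twist":0},
  {"x":-4,"y":0,"z":0,"twist":0},
  {"x":-4,"y":0,"z":0,"twist":0},
], jaw=55)

```text
time: 9.25
tcp_pos: [0.5925, -0.214, 0.0764]
tcp_rot: [-2.211, -2.23, -0.001]
ft_force: [-0.2, 0.4, -0.7]
opening: 0.0549
grasp_force: 0.0
```

Emit:
move_arm([
  {"x":0,"y":0,"z":-30,"twist":0},
  {"x":0,"y":0,"z":-70,"twist":0},
  {"x":0,"y":0,"z":-120,"twist":0},
  {"x":0,"y":0,"z":-170,"twist":0},
  {"x":0,"y":0,"z":-220,"twist":0},
  {"x":0,"y":0,"z":-250,"twist":0},
  {"x":0,"y":0,"z":-260,"twist":0},
  {"x":0,"y":0,"z":-260,"twist":0},
], jaw=0)

```text
time: 10.05
tcp_pos: [0.5929, -0.2149, 0.3378]
tcp_rot: [2.211, 2.23, 0.002]
ft_force: [-0.6, -0.3, 0.3]
opening: -0.0
grasp_force: 0.0
```

```bash
sed -i 's/^DOCK=.*/DOCK=np.array([.5925,-.1845,0]);DY=.0086/' h.py
python3 - <<'E'
from h import *
st();s=robot.read_state()
c=robot.camera('wrist');cv2.imwrite('pics/w7.png',c['img'][:,:,::-1])
t=robot.camera('top');cv2.imwrite('pics/t7.png',t['img'][:,:,::-1])
g=c['img'].astype(int)
m=((g[...,2]>g[...,0]+50)&(g[...,2]>90)).astype(np.uint8)
n,l,stt,ce=cv2.connectedComponentsWithStats(m)
i=1+np.argmax(stt[1:,4]);print('wrist blue',stt[i],ce[i])
pts=np.argwhere(l==i)[:,::-1].astype(np.float32)
r=cv2.minAreaRect(pts);print(r)
top=local(DOCK,DY,[[sx*.015,-.03+sy*.05,.075] for sx,sy in((1,1),(1,-1),(-1,-1),(-1,1))]);print('pred',[proj(c,P,s).round(1).tolist() for P in top])
o=(g[...,0]>200)&(g[...,1]>90)&(g[...,1]<170)&(g[...,2]<80);q=np.argwhere(o)[:,::-1]
print('orange',q.min(0),q.max(0),len(q),'pred lip',[proj(c,P,s).round(1).tolist() for P in local(DOCK,DY,[[.0175,-.08,.03],[-.0175,-.08,.03],[0,-.09,.03]])])
# rail angle from top0
p,d=ray(t,(388.6,192));e=np.array([np.cos(DY),np.sin(DY),0])
for k in (388.6,389.5):
  p,d=ray(t,(k,192.5));P=p+d*((DOCK-p)@e)/(d@e);L=R.from_euler('z',-DY).as_matrix()@(P-DOCK);print(L,np.linalg.norm(L-[0,.085,.084]),np.arctan2(L[2]-.084,.085-L[1]))
E
```

```text
10.05 [ 0.5929 -0.2149  0.3378] F [-0.6 -0.3  0.3] open -0.0 g 0.0
wrist blue [ 303  151   29   97 1989] [317.09401709 194.36400201]
((317.0, 199.0), (96.0, 28.0), 90.0)
pred [[331.3, 154.1], [330.2, 246.7], [303.1, 246.8], [301.9, 154.1]]Traceback (most recent call last):
  File "<stdin>", line 13, in <module>
    return umr_minimum(a, axis, None, out, keepdims, initial, where)
ValueError: zero-size array to reduction operation minimum which has no identity
```

The cassette sits where the seated prediction puts it. Now the rail.

Run:
```python
from h import *
t=robot.camera('top');e=np.array([np.cos(DY),np.sin(DY),0])
g=t['img'].astype(int);o=(g[...,0]>150)&(g[...,1]>130)&(g[...,2]<90);o[:,:370]=0;o[:,480:]=0;q=np.argwhere(o)[:,::-1];print(q.min(0),q.max(0))
for k in ((388.6,192.5),(389,193)):
  p,d=ray(t,k);P=p+d*((DOCK-p)@e)/(d@e);L=R.from_euler('z',-DY).as_matrix()@(P-DOCK);print(L,np.linalg.norm(L-[0,.085,.084]),np.arctan2(L[2]-.084,.085-L[1]))
s=robot.read_state()
print('start');shift(local(DOCK,DY,[[0,.175,.34]])[0],DY)
for a in (1.8,1.6,1.4,1.2,1.0,.8,.6,.4,.2,.05,0):
  S,C=np.sin(a),np.cos(a);r=.148
  tip=[0,.085-r*C+.015*S,.084+r*S+.004*C-.012*S*S]
  print(a,end=' ');shift(local(DOCK,DY,[np.array(tip)+[0,0,.025]])[0],DY)
```

```text
[386 192] [391 214]
[1.35986394e-17 1.20473393e-01 3.15790352e-01] 0.23448908053241543 1.7226588772131874
[1.72122260e-18 1.19426840e-01 3.12580866e-01] 0.23115886188287496 1.7202839775460004
start
[204.6   0.9  -5.5] twist -0.0 tilt 0.3
1.8 [162.7   1.4  93.6] twist -0.0 tilt 0.3
1.6 [133.7   1.4  89.5] twist -0.0 tilt 0.3
1.4 [104.1   1.4  90.4] twist -0.0 tilt 0.3
1.2 [74.8  1.4 96.2] twist -0.0 tilt 0.3
1.0 [ 47.1   1.5 107. ] twist -0.0 tilt 0.3
0.8 [ 22.    1.6 122.3] twist -0.0 tilt 0.3
0.6 [  0.6   1.7 142. ] twist -0.0 tilt 0.3
0.4 [-16.2   1.8 165.5] twist -0.0 tilt 0.3
0.2 [-27.9   1.9 192.1] twist -0.0 tilt 0.3
0.05 [-32.9   2.  213.6] twist -0.0 tilt 0.3
0 [-33.9   2.1 221. ] twist -0.0 tilt 0.3
```

Emit:
move_arm([
  {"x":50,"y":1,"z":-5,"twist":0},
  {"x":100,"y":1,"z":-5,"twist":0},
  {"x":150,"y":1,"z":-5,"twist":0},
  {"x":200,"y":1,"z":-5,"twist":0},
  {"x":205,"y":1,"z":0,"twist":0},
  {"x":205,"y":1,"z":45,"twist":0},
  {"x":205,"y":1,"z":90,"twist":0},
  {"x":190,"y":1,"z":93,"twist":0},
  {"x":163,"y":1,"z":93,"twist":0},
  {"x":148,"y":1,"z":90,"twist":0},
  {"x":134,"y":1,"z":89,"twist":0},
  {"x":119,"y":1,"z":89,"twist":0},
  {"x":104,"y":1,"z":90,"twist":0},
  {"x":90,"y":1,"z":93,"twist":0},
  {"x":75,"y":1,"z":96,"twist":0},
  {"x":61,"y":1,"z":101,"twist":0},
  {"x":47,"y":1,"z":107,"twist":0},
  {"x":34,"y":1,"z":114,"twist":0},
  {"x":22,"y":1,"z":122,"twist":0},
  {"x":22,"y":1,"z":122,"twist":0},
])

```text
time: 12.2
tcp_pos: [0.592, -0.196, 0.2133]
tcp_rot: [-2.216, -2.226, 0.005]
ft_force: [0.2, -0.4, 0.1]
opening: -0.0002
grasp_force: 0.0
```

Run:
```python
from h import *
st()
t=robot.camera('top')
g=t['img'].astype(int);o=(g[...,0]>150)&(g[...,1]>130)&(g[...,2]<90);o[:,:370]=0;o[:,480:]=0;q=np.argwhere(o)[:,::-1];print(q.min(0),q.max(0),len(q))
for a in (.4,.6,.8,1.):
  print(a,[proj(t,local(DOCK,DY,[[x,.085-.165*np.cos(a),.084+.165*np.sin(a)]])[0]).round(1).tolist() for x in(-.018,.018)])
for a in (.8,.6,.4,.2,.05,0):
  S,C=np.sin(a),np.cos(a);r=.148
  tip=[0,.085-r*C+.015*S,.084+r*S+.004*C-.012*S*S]
  print(a,end=' ');shift(local(DOCK,DY,[np.array(tip)+[0,0,.025]])[0],DY)
```

```text
12.2 [ 0.592  -0.196   0.2133] F [ 0.2 -0.4  0.1] open -0.2 g 0.0
[453 217] [453 219] 3
0.4 [[477.8, 223.6], [476.9, 204.4]]
0.6 [[474.2, 220.8], [473.2, 201.0]]
0.8 [[466.5, 218.2], [465.6, 197.8]]
1.0 [[455.0, 216.0], [454.1, 195.1]]
0.8 [ 2.6 -0.1  2.1] twist -0.003 tilt 0.11
0.6 [-18.8  -0.   21.9] twist -0.003 tilt 0.11
0.4 [-35.5   0.1  45.4] twist -0.003 tilt 0.11
0.2 [-47.1   0.2  72.1] twist -0.003 tilt 0.11
0.05 [-52.1   0.2  93.6] twist -0.003 tilt 0.11
0 [-53.    0.2 100.9] twist -0.003 tilt 0.11
```

Emit:
move_arm([
  {"x":-8,"y":0,"z":11,"twist":0},
  {"x":-19,"y":0,"z":22,"twist":0},
  {"x":-28,"y":0,"z":33,"twist":0},
  {"x":-36,"y":0,"z":45,"twist":0},
  {"x":-42,"y":0,"z":58,"twist":0},
  {"x":-47,"y":0,"z":72,"twist":0},
  {"x":-50,"y":0,"z":84,"twist":0},
  {"x":-52,"y":0,"z":94,"twist":0},
  {"x":-52,"y":0,"z":94,"twist":0},
  {"x":-52,"y":0,"z":94,"twist":0},
])

```text
time: 13.25
tcp_pos: [0.594, -0.2449, 0.1207]
tcp_rot: [-2.212, -2.231, -0.0]
ft_force: [0.7, -0.0, 0.5]
opening: 0.0
grasp_force: 0.0
```

Emit:
move_arm([
  {"x":0,"y":0,"z":2,"twist":0},
  {"x":0,"y":0,"z":4,"twist":0},
  {"x":0,"y":0,"z":6,"twist":0},
  {"x":0,"y":0,"z":6,"twist":0},
])

```text
time: 13.65
tcp_pos: [0.5937, -0.2448, 0.1147]
tcp_rot: [-2.212, -2.23, 0.0]
ft_force: [-0.3, 0.3, -0.4]
opening: 0.0001
grasp_force: 0.0
```

Emit:
move_arm([
  {"x":0,"y":0,"z":1.5,"twist":0},
  {"x":0,"y":0,"z":3,"twist":0},
  {"x":0,"y":0,"z":3,"twist":0},
  {"x":0,"y":0,"z":3,"twist":0},
])

```text
time: 14.05
tcp_pos: [0.594, -0.2451, 0.1131]
tcp_rot: [2.212, 2.23, 0.001]
ft_force: [-1.4, 1.8, 6.5]
opening: 0.0003
grasp_force: 2.9
```

Emit:
move_arm([
  {"x":0,"y":0,"z":1.5,"twist":0},
  {"x":0,"y":0,"z":2,"twist":0},
  {"x":0,"y":0,"z":2,"twist":0},
  {"x":0,"y":0,"z":2,"twist":0},
])

```text
time: 14.45
tcp_pos: [0.594, -0.2451, 0.1129]
tcp_rot: [2.212, 2.23, 0.002]
ft_force: [-3.7, 2.4, 14.1]
opening: -0.0005
grasp_force: 7.1
```

Firm stop at the pad height for a = 0 (tip z 88 mm), so the rail is closed. On to the cover tab.

Emit:
move_arm([
  {"x":0,"y":0,"z":-30,"twist":0},
  {"x":0,"y":0,"z":-70,"twist":0},
  {"x":0,"y":0,"z":-110,"twist":0},
  {"x":0,"y":0,"z":-145,"twist":0},
  {"x":0,"y":0,"z":-145,"twist":0},
], jaw=60)

```text
time: 14.95
tcp_pos: [0.5963, -0.247, 0.2612]
tcp_rot: [2.204, 2.222, 0.007]
ft_force: [-0.4, -0.2, -0.3]
opening: 0.06
grasp_force: 0.0
```

Run:
```python
from h import *
st();shift(local(CON,KY,[[-.073,0,.20]])[0],KY+np.pi/2)
t=robot.camera('top')
g=t['img'].astype(int);o=(g[...,0]>150)&(g[...,1]>130)&(g[...,2]<90);o[:,:370]=0;q=np.argwhere(o)[:,::-1];print(q.min(0),q.max(0),len(q))
print([proj(t,local(DOCK,DY,[[x,.085-r,.088]])[0]).round(1).tolist() for r in(.135,.165) for x in(-.018,.018)])
```

```text
14.95 [ 0.5963 -0.247   0.2612] F [-0.4 -0.2 -0.3] open 60.0 g 0.0
[451.1 -44.6  58.2] twist -1.564 tilt 0.72
[459  63] [589 231] 281
[[459.5, 228.9], [458.8, 210.8], [474.6, 228.9], [473.8, 210.8]]
```

Emit:
move_arm([
  {"x":45,"y":-5,"z":10,"twist":-0.15},
  {"x":90,"y":-10,"z":10,"twist":-0.3},
  {"x":135,"y":-15,"z":10,"twist":-0.45},
  {"x":180,"y":-20,"z":10,"twist":-0.6},
  {"x":225,"y":-25,"z":10,"twist":-0.75},
  {"x":270,"y":-30,"z":10,"twist":-0.9},
  {"x":315,"y":-35,"z":10,"twist":-1.05},
  {"x":360,"y":-40,"z":10,"twist":-1.2},
  {"x":405,"y":-44,"z":20,"twist":-1.35},
  {"x":451,"y":-45,"z":40,"twist":-1.5},
  {"x":451,"y":-45,"z":58,"twist":-1.564},
  {"x":451,"y":-45,"z":58,"twist":-1.564},
  {"x":451,"y":-45,"z":58,"twist":-1.564},
  {"x":451,"y":-45,"z":58,"twist":-1.564},
])

```text
time: 16.4
tcp_pos: [0.546, 0.2038, 0.1973]
tcp_rot: [0.004, 3.141, -0.001]
ft_force: [-0.1, -0.0, 0.5]
opening: 0.0602
grasp_force: 0.0
```

Run:
```python
from h import *
s=robot.read_state();c=robot.camera('wrist');st();cv2.imwrite('pics/w8.png',c['img'][:,:,::-1])
hsv=cv2.cvtColor(c['img'],cv2.COLOR_RGB2HSV)
def blob(lo,hi):
  n,l,a,ce=cv2.connectedComponentsWithStats(cv2.inRange(hsv,lo,hi));i=1+np.argsort(-a[1:,4])[:2];return [(a[k].tolist(),ce[k].round(1).tolist()) for k in i]
print('yellow',blob((22,120,100),(34,255,255)));print('red',blob((0,150,80),(6,255,255)))
T=local(CON,KY,[[-.073,0,.083]])[0];print('pred',proj(c,T,s))
print([proj(c,local(CON,KY,[[-.073+dx,y,.083+dz]])[0],s).round(0).tolist() for dx,dz in((0,.014),(-.014,0),(.014,0)) for y in(-.006,.006)])
shift(T+[0,0,.004],np.pi/2+KY,s)
```

```text
16.45 [0.5461 0.204  0.1976] F [ 0.3 -0.2  0.1] open 60.4 g 0.0
yellow [([309, 236, 20, 19, 181], [318.8, 241.6]), ([311, 268, 16, 5, 30], [316.6, 270.4])]
red [([266, 287, 29, 133, 575], [275.1, 320.9]), ([365, 293, 7, 104, 191], [368.5, 336.7])]
pred [316.95297566 252.55200467]
[[308.0, 260.0], [326.0, 260.0], [308.0, 233.0], [326.0, 233.0], [308.0, 272.0], [326.0, 272.0]]
[ -2.8  -0.3 110.3] twist -0.004 tilt 0.08
```

View pics/w8.png

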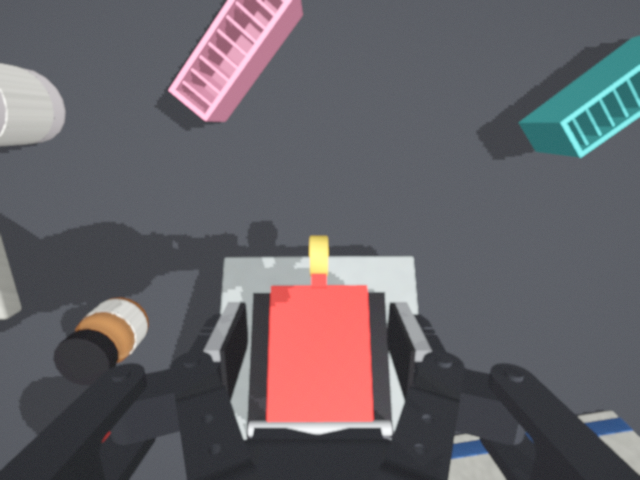

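Wrist view: the tab spans (310..328,236..273), about 1.3 mm off prediction in +x and +y. I'll descend and pinch it.

Emit:
move_arm([
  {"x":-4,"y":1,"z":30,"twist":0},
  {"x":-4,"y":1,"z":60,"twist":0},
  {"x":-4,"y":1,"z":90,"twist":0},
  {"x":-4,"y":1,"z":102,"twist":0},
  {"x":-4,"y":1,"z":102,"twist":0},
  {"x":-4,"y":1,"z":102,"twist":0},
], jaw=40)

```text
time: 17.05
tcp_pos: [0.5503, 0.2066, 0.0961]
tcp_rot: [-0.001, 3.139, 0.001]
ft_force: [-0.3, 0.6, -0.6]
opening: 0.0397
grasp_force: 0.0
```

Emit:
move_arm([
  {"x":0,"y":0,"z":0,"twist":0},
  {"x":0,"y":0,"z":0,"twist":0},
  {"x":0,"y":0,"z":0,"twist":0},
  {"x":0,"y":0,"z":0,"twist":0},
  {"x":0,"y":0,"z":0,"twist":0},
  {"x":0,"y":0,"z":0,"twist":0},
], jaw=5, force=25)

```text
time: 17.65
tcp_pos: [0.5503, 0.2047, 0.0965]
tcp_rot: [-0.001, 3.139, -0.003]
ft_force: [-1.4, -4.1, 6.2]
opening: 0.0111
grasp_force: 31.0
```

```bash
sed -i 's/^CON=.*/CON=np.array([.6232,.2048,0]);KY=.001/' h.py
python3 - <<'E'
from h import *
st();shift(local(CON,KY,[[-.0728,0,.0952]])[0],KY+np.pi/2)
a=np.linspace(0,2.38,21);x=-106*np.cos(a-.611);z=106*np.sin(a-.611)
for i in range(21): print(round(a[i],2),round(-(x[i]-x[0])),round(-(z[i]-z[0])))
E
```

```text
17.65 [0.5503 0.2047 0.0965] F [-1.4 -4.1  6.2] open 11.1 g 31.0
[-0.1  0.   1.3] twist -0.001 tilt 0.18
0.0 0 0
0.12 7 -11
0.24 12 -22
0.36 16 -34
0.48 18 -47
0.6 19 -59
0.71 19 -72
0.83 17 -84
0.95 13 -96
1.07 8 -108
1.19 2 -119
1.31 -6 -129
1.43 -14 -138
1.55 -24 -146
1.67 -35 -153
1.78 -46 -159
1.9 -58 -163
2.02 -70 -165
2.14 -83 -167
2.26 -95 -166
2.38 -108 -165
```

Emit:
move_arm([
  {"x":7,"y":-1,"z":-11,"twist":0},
  {"x":12,"y":-1,"z":-22,"twist":0},
  {"x":16,"y":-1,"z":-34,"twist":0},
  {"x":18,"y":-1,"z":-47,"twist":0},
  {"x":19,"y":-1,"z":-59,"twist":0},
  {"x":19,"y":-1,"z":-72,"twist":0},
  {"x":17,"y":-1,"z":-84,"twist":0},
  {"x":13,"y":-1,"z":-96,"twist":0},
  {"x":8,"y":-1,"z":-108,"twist":0},
  {"x":2,"y":-1,"z":-119,"twist":0},
  {"x":2,"y":-1,"z":-119,"twist":0},
])

```text
time: 18.75
tcp_pos: [0.5486, 0.2047, 0.215]
tcp_rot: [-0.0, 3.138, -0.001]
ft_force: [2.6, -2.5, -0.9]
opening: 0.0115
grasp_force: 27.5
```

Still holding, with low forces. Continue the arc.

Emit:
move_arm([
  {"x":-8,"y":0,"z":-10,"twist":0},
  {"x":-16,"y":0,"z":-19,"twist":0},
  {"x":-26,"y":0,"z":-27,"twist":0},
  {"x":-37,"y":0,"z":-34,"twist":0},
  {"x":-48,"y":0,"z":-40,"twist":0},
  {"x":-60,"y":0,"z":-44,"twist":0},
  {"x":-72,"y":0,"z":-46,"twist":0},
  {"x":-85,"y":0,"z":-48,"twist":0},
  {"x":-97,"y":0,"z":-47,"twist":0},
  {"x":-110,"y":0,"z":-46,"twist":0},
  {"x":-110,"y":0,"z":-46,"twist":0},
])

```text
time: 19.85
tcp_pos: [0.6572, 0.205, 0.2602]
tcp_rot: [0.001, -3.141, 0.001]
ft_force: [-1.1, -3.6, 3.9]
opening: 0.0116
grasp_force: 28.3
```

Emit:
move_arm([
  {"x":0,"y":0,"z":0,"twist":0},
  {"x":0,"y":0,"z":0,"twist":0},
  {"x":0,"y":0,"z":0,"twist":0},
  {"x":0,"y":0,"z":-20,"twist":0},
  {"x":0,"y":0,"z":-50,"twist":0},
  {"x":0,"y":0,"z":-70,"twist":0},
  {"x":40,"y":0,"z":-70,"twist":0},
  {"x":80,"y":0,"z":-70,"twist":0},
  {"x":120,"y":0,"z":-70,"twist":0},
  {"x":150,"y":0,"z":-70,"twist":0},
  {"x":150,"y":0,"z":-70,"twist":0},
  {"x":150,"y":0,"z":-70,"twist":0},
], jaw=35)

```text
time: 21.05
tcp_pos: [0.5069, 0.2061, 0.3304]
tcp_rot: [-0.004, 3.14, 0.001]
ft_force: [0.8, 0.1, -1.2]
opening: 0.0347
grasp_force: 0.0
```

Run:
```python
from h import *
s=robot.read_state();st()
T=robot.camera('top');S=robot.camera('scene');W=robot.camera('wrist')
for n,c in(('top',T),('scene',S),('wrist',W)):
  cv2.imwrite(f'pics/{n}9.png',c['img'][:,:,::-1])
  hsv=cv2.cvtColor(c['img'],cv2.COLOR_RGB2HSV)
  for nm,lo,hi in(('yel',(22,120,100),(34,255,255)),('grn',(45,80,60),(80,255,255)),('red',(0,150,80),(6,255,255))):
    k,l,a,ce=cv2.connectedComponentsWithStats(cv2.inRange(hsv,lo,hi));i=1+np.argsort(-a[1:,4])[:3];print(n,nm,[(a[j].tolist(),ce[j].round(0).tolist()) for j in i])
  a=2.5-.611
  print('pred tab open',proj(c,local(CON,KY,[[.014-.106*np.cos(a),0,.144+.106*np.sin(a)]])[0],s),'button',proj(c,local(CON,KY,[[-.013,0,.109]])[0],s))
```

```text
21.05 [0.5069 0.2061 0.3304] F [ 0.8  0.1 -1.2] open 34.7 g 0.0
top yel [([459, 212, 16, 18, 276], [467.0, 221.0]), ([349, 284, 14, 14, 154], [356.0, 291.0]), ([214, 161, 9, 15, 126], [218.0, 168.0])]
top grn [([225, 198, 17, 16, 225], [233.0, 206.0]), ([204, 150, 7, 6, 32], [207.0, 152.0])]
top red [([202, 173, 45, 26, 653], [223.0, 182.0]), ([323, 158, 31, 13, 159], [337.0, 165.0]), ([121, 168, 4, 3, 4], [122.0, 169.0])]
pred tab open [219.66962069 155.04839497] button [232.55811081 207.2849966 ]
scene yel [([209, 342, 24, 22, 306], [220.0, 353.0]), ([407, 180, 14, 14, 149], [413.0, 186.0]), ([259, 237, 13, 13, 145], [265.0, 243.0])]
scene grn [([388, 232, 6, 9, 32], [391.0, 237.0]), ([442, 229, 6, 6, 30], [445.0, 231.0]), ([397, 233, 6, 5, 20], [400.0, 235.0])]
scene red [([356, 329, 42, 39, 1024], [375.0, 350.0]), ([388, 188, 34, 44, 920], [403.0, 209.0]), ([136, 175, 74, 41, 834], [171.0, 199.0])]
pred tab open [422.78146961 194.44735686] button [394.03734073 233.18935731]
wrist yel [([29, 137, 40, 32, 358], [56.0, 152.0]), ([308, 428, 17, 6, 89], [316.0, 430.0]), ([32, 139, 4, 3, 4], [34.0, 140.0])]
wrist grn [([302, 295, 29, 30, 677], [316.0, 309.0]), ([361, 403, 5, 14, 62], [363.0, 410.0])]
wrist red [([273, 335, 87, 91, 5838], [316.0, 389.0]), ([121, 337, 76, 41, 1132], [162.0, 354.0])]
pred tab open [314.98101121 468.17298175] button [315.67321948 308.26032713]
```

Run:
```python
from h import *
T=robot.camera('top');S=robot.camera('scene')
for n,c in(('top',T),('scene',S)):
  hsv=cv2.cvtColor(c['img'],cv2.COLOR_RGB2HSV);k,l,a,ce=cv2.connectedComponentsWithStats(cv2.inRange(hsv,(22,120,100),(34,255,255)));i=1+np.argsort(-a[1:,4])[:3];print(ce[i].round(1).tolist())
  for a in(1.9,2.0,2.1,2.2,2.3,2.4): print(a,proj(c,local(CON,KY,[[.014-.106*np.cos(a-.611),0,.144+.106*np.sin(a-.611)]])[0]).round(1))
```

```text
[[466.5, 220.6], [355.6, 290.9], [218.0, 168.0]]
1.9 [218.1 191.8]
2.0 [218.1 185.2]
2.1 [218.1 178.8]
2.2 [218.3 172.4]
2.3 [218.7 166.3]
2.4 [219.1 160.5]
[[220.6, 352.5], [413.5, 186.4], [265.1, 243.1]]
1.9 [398.3 180.9]
2.0 [402.3 182. ]
2.1 [406.5 183.6]
2.2 [410.6 185.6]
2.3 [414.7 188.1]
2.4 [418.8 191.1]
```

Cover stands at about 2.28 rad. I'll nudge the tab gently back towards its stop for safety.

Emit:
move_arm([
  {"x":0,"y":0,"z":40,"twist":0},
  {"x":-30,"y":-1,"z":65,"twist":0},
  {"x":-70,"y":-1,"z":65,"twist":0},
  {"x":-100,"y":-1,"z":65,"twist":0},
  {"x":-110,"y":-1,"z":65,"twist":0},
  {"x":-118,"y":-1,"z":65,"twist":0},
  {"x":-125,"y":-1,"z":65,"twist":0},
  {"x":-132,"y":-1,"z":65,"twist":0},
  {"x":-137,"y":-1,"z":65,"twist":0},
  {"x":-137,"y":-1,"z":65,"twist":0},
  {"x":-100,"y":-1,"z":65,"twist":0},
  {"x":-50,"y":-1,"z":65,"twist":0},
  {"x":0,"y":-1,"z":65,"twist":0},
  {"x":0,"y":-1,"z":65,"twist":0},
], jaw=0)

```text
time: 22.7
tcp_pos: [0.4968, 0.2043, 0.2632]
tcp_rot: [0.011, -3.128, 0.005]
ft_force: [1.2, 0.9, -0.8]
opening: 0.0004
grasp_force: 0.0
```

Run:
```python
from h import *
st();T=robot.camera('top');S=robot.camera('scene')
for n,c in(('top',T),('scene',S)):
  hsv=cv2.cvtColor(c['img'],cv2.COLOR_RGB2HSV);k,l,a,ce=cv2.connectedComponentsWithStats(cv2.inRange(hsv,(22,120,100),(34,255,255)));i=1+np.argsort(-a[1:,4])[:3];print(ce[i].round(1).tolist())
# one-finger press: TCP 50 mm in -x of the press point, tool y along world x
shift(local(CON,KY,[[-.016-.050,0,.25]])[0],KY);shift(local(CON,KY,[[-.066,0,.15]])[0],KY)
```

```text
22.7 [0.4968 0.2043 0.2632] F [ 1.2  0.9 -0.8] open 0.4 g 0.0
[[466.6, 220.6], [355.6, 290.9], [219.4, 153.7]]
[[220.5, 352.6], [423.8, 194.2], [265.1, 243.1]]
[-51.5  -0.3  15.5] twist -1.569 tilt 0.02
[-51.5  -0.3 115.5] twist -1.569 tilt 0.02
```

Cover is now at its stop: tab (219,154) in top, matching 2.5 rad. Next I rotate and press with a single opened finger, keeping the gripper body clear of the cover.

Emit:
move_arm([
  {"x":0,"y":0,"z":0,"twist":0.15},
  {"x":0,"y":0,"z":0,"twist":0.3},
  {"x":0,"y":0,"z":0,"twist":0.45},
  {"x":0,"y":0,"z":0,"twist":0.6},
  {"x":0,"y":0,"z":0,"twist":0.75},
  {"x":0,"y":0,"z":0,"twist":0.9},
  {"x":0,"y":0,"z":0,"twist":1.05},
  {"x":0,"y":0,"z":0,"twist":1.2},
  {"x":0,"y":0,"z":0,"twist":1.35},
  {"x":0,"y":0,"z":0,"twist":1.5},
  {"x":-20,"y":0,"z":0,"twist":1.573},
  {"x":-50,"y":0,"z":15,"twist":1.573},
  {"x":-50,"y":0,"z":60,"twist":1.573},
  {"x":-50,"y":0,"z":95,"twist":1.573},
  {"x":-50,"y":0,"z":110,"twist":1.573},
  {"x":-50,"y":0,"z":110,"twist":1.573},
  {"x":-50,"y":0,"z":110,"twist":1.573},
], jaw=85)

```text
time: 24.5
tcp_pos: [0.559, 0.2047, 0.1554]
tcp_rot: [2.222, 2.219, 0.003]
ft_force: [0.3, -1.4, 0.5]
opening: 0.0849
grasp_force: 0.0
```

Run:
```python
from h import *
st();shift(local(CON,KY,[[-.067,0,.13]])[0],KY)
S=robot.camera('scene');cv2.imwrite('pics/s10.png',S['img'][:,:,::-1])
hsv=cv2.cvtColor(S['img'],cv2.COLOR_RGB2HSV);k,l,a,ce=cv2.connectedComponentsWithStats(cv2.inRange(hsv,(22,120,100),(34,255,255)));i=1+np.argsort(-a[1:,4])[:3];print(ce[i].round(1).tolist())
```

```text
24.5 [0.559  0.2047 0.1554] F [ 0.3 -1.4  0.5] open 84.9 g 0.0
[-0.  -2.8 25.4] twist -0.002 tilt 0.14
[[220.6, 352.6], [423.9, 194.1], [265.0, 243.1]]
```

Emit:
move_arm([
  {"x":0,"y":-2,"z":6,"twist":0},
  {"x":0,"y":-2,"z":12,"twist":0},
  {"x":0,"y":-2,"z":18,"twist":0},
  {"x":0,"y":-2,"z":24,"twist":0},
  {"x":0,"y":-2,"z":24,"twist":0},
])

```text
time: 25.05
tcp_pos: [0.5545, 0.2044, 0.1297]
tcp_rot: [-2.222, -2.22, 0.003]
ft_force: [-0.6, 0.3, 0.5]
opening: 0.0849
grasp_force: 0.0
```

Emit:
move_arm([
  {"x":0,"y":0,"z":2,"twist":0},
  {"x":0,"y":0,"z":4,"twist":0},
  {"x":0,"y":0,"z":6,"twist":0},
  {"x":0,"y":0,"z":6,"twist":0},
])

```text
time: 25.45
tcp_pos: [0.5551, 0.2046, 0.1246]
tcp_rot: [-2.222, -2.22, 0.001]
ft_force: [-0.4, -0.3, 0.4]
opening: 0.0846
grasp_force: 0.0
```

Emit:
move_arm([
  {"x":0,"y":0,"z":2,"twist":0},
  {"x":0,"y":0,"z":4,"twist":0},
  {"x":0,"y":0,"z":4,"twist":0},
])

```text
time: 25.75
tcp_pos: [0.555, 0.2046, 0.1205]
tcp_rot: [-2.222, -2.22, 0.001]
ft_force: [-0.2, -0.1, 0.1]
opening: 0.0849
grasp_force: 0.0
```

Emit:
move_arm([
  {"x":0,"y":0,"z":2,"twist":0},
  {"x":0,"y":0,"z":4,"twist":0},
  {"x":0,"y":0,"z":4,"twist":0},
])

```text
time: 26.05
tcp_pos: [0.555, 0.2046, 0.1164]
tcp_rot: [-2.222, -2.22, 0.001]
ft_force: [0.3, 0.3, -0.0]
opening: 0.0849
grasp_force: 0.0
```

Emit:
move_arm([
  {"x":0,"y":0,"z":2,"twist":0},
  {"x":0,"y":0,"z":4,"twist":0},
  {"x":0,"y":0,"z":4,"twist":0},
])

```text
time: 26.35
tcp_pos: [0.556, 0.2047, 0.1132]
tcp_rot: [2.222, 2.22, 0.002]
ft_force: [0.3, 0.3, 3.0]
opening: 0.0853
grasp_force: 1.4
```

Run:
```python
from h import *
st();s=robot.read_state()
c=robot.camera('scene');w=robot.camera('wrist');t=robot.camera('top')
cv2.imwrite('pics/w11.png',w['img'][:,:,::-1]);cv2.imwrite('pics/t11.png',t['img'][:,:,::-1])
for n,k in(('w',w),('t',t),('s',c)):
  hsv=cv2.cvtColor(k['img'],cv2.COLOR_RGB2HSV);_,l,a,ce=cv2.connectedComponentsWithStats(cv2.inRange(hsv,(45,80,60),(80,255,255)));i=1+np.argsort(-a[1:,4])[:3];print(n,[a[j].tolist() for j in i], proj(k,local(CON,KY,[[-.013,0,.109]])[0],s).round(1),[proj(k,local(CON,KY,[[-.013+d*.819,0,.109+d*.574]])[0],s).round(1).tolist() for d in (-.016,.016)])
```

```text
26.35 [0.556  0.2047 0.1132] F [0.3 0.3 3. ] open 85.3 g 1.4
w [[431, 294, 78, 72, 2689]] [457.1 339.1] [[417.4, 326.8], [502.0, 353.0]]
t [[232, 198, 10, 13, 76], [204, 150, 7, 6, 32]] [232.6 207.3] [[233.2, 214.9], [231.9, 199.5]]
s [[442, 229, 6, 6, 30], [397, 233, 6, 5, 21], [389, 236, 5, 6, 19]] [394.  233.2] [[389.2, 233.6], [399.0, 232.7]]
```

Contact at 3 N, so the finger is on the button. Press on until it bottoms.

Emit:
move_arm([
  {"x":0,"y":0,"z":2,"twist":0},
  {"x":0,"y":0,"z":4,"twist":0},
  {"x":0,"y":0,"z":4,"twist":0},
])

```text
time: 26.8
tcp_pos: [0.5556, 0.2047, 0.109]
tcp_rot: [2.222, 2.22, 0.002]
ft_force: [0.0, 0.3, 5.3]
opening: 0.0848
grasp_force: 2.3
```

Emit:
move_arm([
  {"x":0,"y":0,"z":2,"twist":0},
  {"x":0,"y":0,"z":4,"twist":0},
  {"x":0,"y":0,"z":4,"twist":0},
])

```text
time: 27.1
tcp_pos: [0.5562, 0.2048, 0.1079]
tcp_rot: [2.222, 2.219, 0.005]
ft_force: [-5.7, -0.7, 20.0]
opening: 0.085
grasp_force: 9.6
```

Run:
```python
from h import *
t=robot.camera('top');cv2.imwrite('pics/t12.png',t['img'][:,:,::-1])
for f in('top0','top9','t11','t12'):
  g=cv2.imread(f'pics/{f}.png')[:,:,::-1];print(f,g[150:156,204:211].reshape(-1,3).max(0),g[150:156,204:211].mean((0,1)).round(),g[150:156,252:260].mean((0,1)).round())
```

```text
top0 [191 224 195] [ 97. 180. 116.] [237. 167. 101.]
top9 [191 224 195] [ 97. 181. 117.] [238. 168. 102.]
t11 [191 224 196] [ 97. 181. 116.] [237. 168. 102.]
t12 [192 225 196] [ 97. 180. 116.] [237. 168. 102.]
```

Emit:
move_arm([
  {"x":0,"y":0,"z":1,"twist":0},
  {"x":0,"y":0,"z":1.5,"twist":0},
  {"x":0,"y":0,"z":1.5,"twist":0},
])

```text
time: 27.45
tcp_pos: [0.5563, 0.2048, 0.1076]
tcp_rot: [2.222, 2.219, 0.007]
ft_force: [-8.8, -2.5, 26.1]
opening: 0.0852
grasp_force: 12.8
```

Run:
```python
from h import *
s=robot.read_state();w=robot.camera('wrist');cv2.imwrite('pics/w12.png',w['img'][:,:,::-1])
hsv=cv2.cvtColor(w['img'],cv2.COLOR_RGB2HSV);_,l,a,ce=cv2.connectedComponentsWithStats(cv2.inRange(hsv,(45,80,60),(80,255,255)));i=1+np.argmax(a[1:,4]);print(a[i])
th=np.linspace(0,2*np.pi,60)
for p in(0,.003,.006):
  q=np.array([proj(w,local(CON,KY,[[-.013+.016*np.cos(t)*.819+p*.574,.016*np.sin(t),.109+.016*np.cos(t)*.574-p*.819]])[0],s) for t in th]);print(p,q.min(0).round(1),q.max(0).round(1))
```

```text
[ 441  301   74   69 2637]
0 [420.  307.8] [509.  386.3]
0.003 [422.5 304.6] [510.3 381.9]
0.006 [425.  301.6] [511.6 377.7]
```

Button rim top row is 301, which matches full travel (301.6). Retreat upwards.

Emit:
move_arm([
  {"x":0,"y":0,"z":-10,"twist":0},
  {"x":0,"y":-1,"z":-40,"twist":0},
  {"x":0,"y":-2,"z":-80,"twist":0},
  {"x":0,"y":-10,"z":-120,"twist":0},
  {"x":0,"y":-40,"z":-140,"twist":0},
  {"x":0,"y":-70,"z":-150,"twist":0},
  {"x":0,"y":-70,"z":-150,"twist":0},
  {"x":0,"y":-70,"z":-150,"twist":0},
])

```text
time: 28.3
tcp_pos: [0.4843, 0.2049, 0.2528]
tcp_rot: [-2.221, -2.221, 0.002]
ft_force: [-0.5, 0.1, -0.0]
opening: 0.085
grasp_force: 0.0
```

Run:
```python
from h import *
st();t=robot.camera('top');S=robot.camera('scene')
for n,k in(('t',t),('s',S)):
  hsv=cv2.cvtColor(k['img'],cv2.COLOR_RGB2HSV);_,l,a,ce=cv2.connectedComponentsWithStats(cv2.inRange(hsv,(22,120,100),(34,255,255)));i=1+np.argsort(-a[1:,4])[:3];print(n,ce[i].round(1).tolist())
g0=cv2.imread('pics/top0.png').astype(int)[:,:,::-1];d=np.abs(g0-t['img']).max(2)
for n,(u,v,r) in dict(bottle=(354,292,14),cup=(488,320,18),jar=(331,198,12),bin=(340,142,24)).items(): print(n,(d[v-r:v+r,u-r:u+r]>40).mean().round(3))
cv2.imwrite('pics/t13.png',t['img'][:,:,::-1])
```

```text
28.3 [0.4843 0.2049 0.2528] F [-0.5  0.1 -0. ] open 85.0 g 0.0
t [[466.6, 220.6], [355.6, 290.9], [219.4, 153.7]]
s [[220.6, 352.6], [423.8, 194.2], [265.0, 243.1]]
bottle 0.0
cup 0.001
jar 0.0
bin 0.0
```

Rail closed, cover at its stop, bottle, cup, jar and bin unmoved. Handing in.

```bash
python3 -c "
from cell import robot
print(robot.hand_in())"
```

```text
the job is handed in; nothing more can be done
None
```

I handed the job in at about 28 s: the cassette is loaded, the rail is closed, the cover is up at its stop, and the button was pressed until it bottomed, using one open finger because the moves cannot tilt the tool. The hand-in gave no verdict, so success rests on my camera and force checks; those also show the bottle, cup, jar and bin unmoved.

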